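# Load the parts washer

### The job

Pull the spring clip sideways out of the washing tank's lock pin and lay it in the red dish, swing the blue lid fully up, and put every carburettor body and bearing cap from the bench into the tank. Then shut the lid again, and only after that press the red hand pump's black plunger right down to its stop and let it come back up. Leave the green tin, the blue can and the jar standing where they are.

Things in the scene. Friction and masses are not known exactly. Their poses are not given: they have to be found in the camera images.
- tank_floor (a point): centre of the inner floor (5 mm above the bench) of the fixed parts-washing tank: open steel box 170 (x) x 230 (y) x 75 mm high outside, walls 5 mm, inner floor 160 x 220 mm; x points from the lid handle's side (front) to the hinge side, y to the side away from the lock pin, z up
- lid_hinge (a point): middle of the lid's hinge line at the tank's rear top edge, 77 mm above the bench; the hinge runs along the tank's y axis
- lid (a joint): angle of the tank's blue lid: 0 shut (lid level on the rim), grows to 1.9 as it swings up and back; 1.57 is upright. A stiff hinge: it stays at any angle; moving it takes about 4 N at the handle. While the clip is in the lock pin the lid cannot be opened
- lid_handle (a point): middle of the lid's black bar handle: round bar 12 mm thick, 104 mm long along the tank's y axis, carried 38 mm out beyond the lid's front edge by two arms 90 mm apart, so that a finger goes down on each side of it; 213 mm from the hinge line, 81 mm above the bench when shut
- lock_pin (a point): centre of the cross hole of the upright brass lock pin (18 mm thick, top 104 mm above the bench) on a bracket at the tank's -y side, 22 mm out from the wall; it stands up through a fork of the lid. The hole runs along the tank's y axis, 86 mm above the bench
- clip_loop (a point): centre of the loop of the steel hitch clip (R-clip): flat loop 27 mm across, 8 mm thick; two legs of 5 mm wire run 64 to 71 mm from it along the clip's +x; z is normal to the clip's flat; 40 g, 84 mm long. At the start it lies nearly level (the loop may droop 3 to 5 mm), its +x along the tank's +y, the loop standing free 42 mm outside the pin (tank -y)
- clip_tip (a point): end of the clip's straight leg, 64 mm along clip x and -8 mm along clip y from the loop's centre
- dish: fixed red plastic dish for the clip: 160 (its x) x 110 (its y) x 22 mm high outside, walls and floor 4 mm; origin under its centre
- plunger_top (a point): centre of the top face of the black plunger head (44 mm across, 9 mm thick) of the fixed red hand pump (72 mm across), 117 mm above the bench at rest; pressed straight down
- plunger (a joint): travel of the pump plunger: 0 up at rest, 0.018 m fully down at its hard stop; spring, about 2.5 N at the start of the stroke and 10 N at the stop; it comes up by itself when let go
- carb1_mid (a point): dirty carburettor body, may be absent (None): bare aluminium block 50 (x) x 36 (y) x 34 mm with a round 30 mm cap 8 mm high on top, a dark round throat in each end face, 42 mm high in all, about 0.16 kg; the point is on its centre line, 21 mm above its underside; z is up as it stands
- carb2_mid (a point): dirty carburettor body, may be absent (None): bare aluminium block 50 (x) x 36 (y) x 34 mm with a round 30 mm cap 8 mm high on top, a dark round throat in each end face, 42 mm high in all, about 0.16 kg; the point is on its centre line, 21 mm above its underside; z is up as it stands
- carb3_mid (a point): dirty carburettor body, may be absent (None): bare aluminium block 50 (x) x 36 (y) x 34 mm with a round 30 mm cap 8 mm high on top, a dark round throat in each end face, 42 mm high in all, about 0.16 kg; the point is on its centre line, 21 mm above its underside; z is up as it stands
- cap1_mid (a point): dirty bearing cap, may be absent (None): dark steel block 60 (x) x 32 (y) x 24 mm with two bright round bosses on top (18 mm across, 6 mm high), 30 mm high in all, about 0.2 kg; the point is on its centre line, 15 mm above its underside; z is up as it stands
- cap2_mid (a point): dirty bearing cap, may be absent (None): dark steel block 60 (x) x 32 (y) x 24 mm with two bright round bosses on top (18 mm across, 6 mm high), 30 mm high in all, about 0.2 kg; the point is on its centre line, 15 mm above its underside; z is up as it stands
- tin: bystander: small can with a green label, 66 mm across, 75 mm high, origin under its centre; not to be disturbed
- spray: bystander: tall can with a blue label, 52 mm across, 140 mm high, origin under its centre, behind the tank; not to be disturbed
- jar: bystander: jar with a paper label, 60 mm across, 80 mm high, origin under its centre, behind the tank; not to be disturbed
- clip: the hitch clip as a whole, origin and axes as for clip_loop. At the start its straight leg is through the pin's hole and its sprung leg hugs the outside of the pin. It is pulled straight out along its own -x: the sprung leg gives at about 5 N, and after 40 mm the clip is clear of the pin
Not all that is in view belongs to the job. There is more than one size of the part that bears plunger_top; the job needs the larger.

How it is judged (in metres and radians):
On the way, in this order (a step that is already met when the one before it is completed fails the run):
1. the clip is out of the lock pin, with the lid still shut (distance between clip_loop and lock_pin above 0.075 m and value of joint lid below 0.05 rad), for 0.1 s.
2. the lid is swung up past 1.3 rad (value of joint lid above 1.3 rad), for 0.3 s.
3. every part is inside the tank (x of carb1_mid in the frame of tank_floor between -0.08 and 0.08 m and y of carb1_mid in the frame of tank_floor between -0.11 and 0.11 m and z of each of carb1_mid, carb2_mid, carb3_mid, cap1_mid, cap2_mid in the frame of tank_floor below 0.05 m and x of carb2_mid in the frame of tank_floor between -0.08 and 0.08 m and y of carb2_mid in the frame of tank_floor between -0.11 and 0.11 m and x of carb3_mid in the frame of tank_floor between -0.08 and 0.08 m and y of carb3_mid in the frame of tank_floor between -0.11 and 0.11 m and x of cap1_mid in the frame of tank_floor between -0.08 and 0.08 m and y of cap1_mid in the frame of tank_floor between -0.11 and 0.11 m and x of cap2_mid in the frame of tank_floor between -0.08 and 0.08 m and y of cap2_mid in the frame of tank_floor between -0.11 and 0.11 m), for 0.2 s.
4. the lid is shut with the parts inside (all of step 3 and value of joint lid below 0.05 rad), for 0.3 s.
5. with the lid shut, the plunger is pressed to its stop (within 2 mm) (value of joint plunger above 0.016 m and value of joint lid below 0.05 rad), for 0.1 s.
At the end, for the whole second after the job is handed in: every part present lies inside the tank (centre within its walls, less than 50 mm above its floor), the lid is shut (below 0.05 rad), the clip lies at rest in the dish (loop centre and leg tip within its walls, less than 30 mm above the bench), the plunger is back up (within 3 mm) (all of step 4 and x of clip_loop in the frame of dish between -0.078 and 0.078 m and y of clip_loop in the frame of dish between -0.053 and 0.053 m and z of each of clip_loop, clip_tip in the frame of dish below 0.03 m and x of clip_tip in the frame of dish between -0.078 and 0.078 m and y of clip_tip in the frame of dish between -0.053 and 0.053 m and value of joint plunger below 0.003 m and linear speed of clip below 0.03 m/s); the robot touches nothing.
It fails at once if the tin, blue can or jar is knocked over or shifted more than 5 cm (angle between any of tin, spray, jar's own z axis and vertical above 0.5 rad or distance of any of tin, spray, jar from where it was at the start of the episode above 0.05 m).
Of carb1, carb2, carb3, cap1, cap2 only 2 to 4 are there at a start; the rules pass over those that are not, and their reading is None.
At some moment in a run one of carb1, carb2, carb3, cap1, cap2 may be knocked a few centimetres aside while the robot is not near it.
Once in a run the grip may slacken for a moment while it holds something.
It also fails if it takes over 210 s, if anything falls off the work surface, if the arm or the gripper's body presses on something with over 40 N, if the wrist force passes 120 N, or if a joint passes its speed limit or range.

### The arm

A 6-joint arm with a two-finger parallel gripper is mounted at the origin on the work surface. World frame = base frame: x ahead of the robot, y to its left, z up, the work surface at z = 0. Lengths are in mm, angles in rad, forces in N, time in s.
With the tool pointing down it reaches from about 350 to 975 mm from the base axis. Payload 7.1 kg.
Tool frame: the origin (TCP) lies on the front face of the gripper's body, between the roots of the fingers; the fingertips stand 80 mm ahead of it and the grasp point (between the pads) lies 61 mm ahead of it (env.tips_ahead is the distance from the TCP to the fingertips, in mm); z points along the fingers, y is the direction in which the jaws open and shut (so a half turn about z gives the same grasp; the last joint's range is limited). The gripper opens to 88 mm and grips with 3 to 60 N. Pads are 20 mm wide; open, the fingers measure 115 mm over their backs; the gripper's body (75 mm by 178 mm) begins 61 mm behind the grasp point.
Start: joints at [-1.243, 0.423, 1.63, -0, 1.089, -0.019], TCP at [212.448, -587.768, 302.675] pointing down, gripper open.
Joint ranges: [-3, 3], [-0.9, 2.11], [0.09, 2.58], [-1.31, 4.45], [0.11, 2.69], [-2.54, 2.54]. Speed limits (rad/s): [2.39, 2.39, 3.01, 3.14, 3.14, 3.14].

### API

Orientations are given as a unit quaternion [x, y, z, w].
In Python, from station import env, set_gripper, viewer, workorder gives the robot as it stands. Calls block until the motion is done:
- env.reach(position, orientation): joint-space move of the TCP to a pose.
- env.move_l(position, rot=None, rate=150, f_stop=None): straight line of the TCP; rot=None keeps the orientation; rate is the mean speed in mm/s. With f_stop (N) it stops when the force on the tool has changed by that much, and returns True; else False.
- env.move_joints(angles): joint-space move.
- set_gripper(opening): finger opening in mm; the grip force is fixed at half the most; returns when the fingers have stopped.
- env.hold(seconds).
- env.ik(position, orientation): joint angles nearest the present ones, or None.
- env.read_state(): the state.
- viewer.camera(name): name is "side" or "top" or "wrist"; returns the picture (420x560x3 uint8, blue, green, red); there is no depth.
- viewer.camera_params(name): a dict with "fx", "fy", "cx", "cy" (pixels), "pose" (4x4, takes a point from camera to world coordinates); the wrist camera has in their place "tool_from_camera" (4x4, takes a point from camera to tool coordinates, whose origin is the TCP and whose axes are the flange's). Camera axes: x right, y up, looking along -z (the intrinsics and any distortion apply to the point x, -y, -z); pixel columns grow to the right and rows downward; lengths in mm; the calibration is good to about 2 mm. A picture is of the moment at which its call begins: read the wrist's pose just before it. camera_params takes no time and is no camera call.
A pose or a line that the arm cannot do raises env.IKError and nothing moves.
- workorder.sign_off(): hands the job in, once; it reports no verdict.
The state is a dict: "time_s": time; "qpos": joint angles; "dq": joint speeds; "tau": joint torques, N m; "tool_pos": TCP position; "orientation": TCP orientation; "force": force on the tool from outside, world axes, zero at the start; "wrist_torque": the same for the moment, N m; "width": finger opening in mm.
Only numpy, scipy, OpenCV 4.12 (cv2) and the standard library are available. Lean on these libraries where they do the work, as an engineer would, in place of code of your own. Each camera call takes 0.05 s, during which the arm holds its last target.

## Working session

There is one attempt and no reset: what is moved stays moved. The work goes in short steps, each a Python script; the robot and the scene stay as the last script left them, time stands still between calls to the robot, and variables do not carry over. Pictures are saved under pics/ and viewed, and the job is handed in when it is done.

```bash
ls; mkdir -p pics; python3 - <<'E'
from station import env, set_gripper, viewer, workorder
import cv2,numpy as np
np.set_printoptions(precision=4,suppress=True)
s=env.read_state();print(s)
for n in ["side","top","wrist"]:
    im=viewer.camera(n);cv2.imwrite(f"pics/a_{n}.png",im);print(n,viewer.camera_params(n))
E
```

```text
pics
{'time_s': 0.0, 'qpos': array([-1.2431,  0.4238,  1.6306,  0.    ,  1.0886, -0.019 ]), 'dq': array([ 0.0016,  0.0001,  0.0017,  0.0012, -0.0016,  0.0013]), 'tau': array([  0.002 , -54.4622, -27.3662,   0.0645,   0.0227,  -0.0001]), 'tool_pos': array([ 212.2862, -587.3985,  301.9156]), 'orientation': array([ 0.985 ,  0.1725, -0.0001, -0.0008]), 'force': array([ 0.5942,  0.2211, -0.0852]), 'wrist_torque': array([-0.0078,  0.0251,  0.0268]), 'width': 88.01162886111439}
side {'fx': 516.6473996567305, 'fy': 516.6473996567305, 'cx': 280.15707656421574, 'cy': 211.22467878292673, 'pose': array([[  -0.9608,    0.1886,   -0.2032,  252.9198],
       [  -0.2772,   -0.6485,    0.709 , 1108.2976],
       [   0.0019,    0.7375,    0.6753, 1166.1664],
       [   0.    ,    0.    ,    0.    ,    1.    ]])}
top {'fx': 442.50361457320855, 'fy': 442.50361457320855, 'cx': 275.02619417522993, 'cy': 206.75293301205903, 'pose': array([[  -0.0223,    0.9908,   -0.1333,  397.4642],
       [  -0.9996,   -0.0198,    0.0203,   26.3179],
       [   0.0175,    0.1337,    0.9909, 1223.9156],
       [   0.    ,    0.    ,    0.    ,    1.    ]])}
wrist {'fx': 357.3148659235566, 'fy': 357.3148659235566, 'cx': 281.28424103925823, 'cy': 213.11642555204574, 'tool_from_camera': array([[ -0.0006,   0.9706,   0.2408,  65.1547],
       [  1.    ,   0.0005,   0.0002,  -0.2022],
       [  0.0001,   0.2408,  -0.9706, -82.1507],
       [  0.    ,   0.    ,   0.    ,   1.    ]])}
```

View pics/a_top.png

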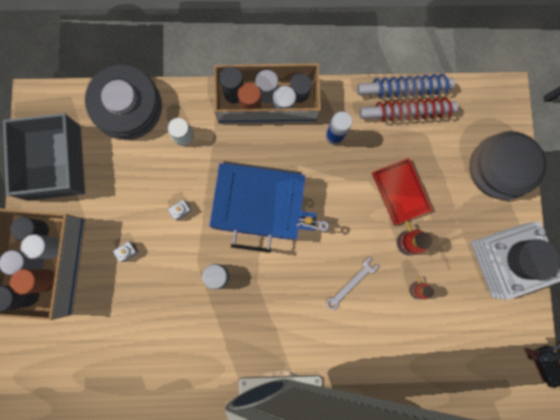

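View pics/a_side.png

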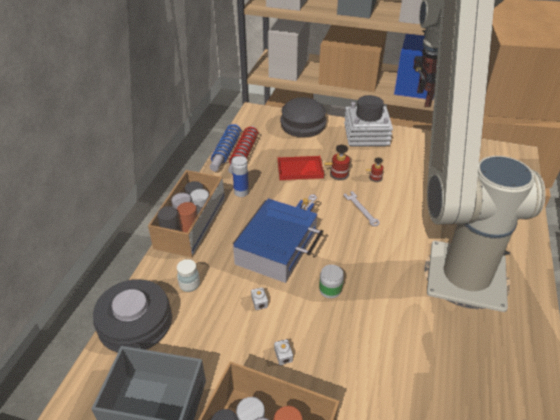

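View pics/a_wrist.png

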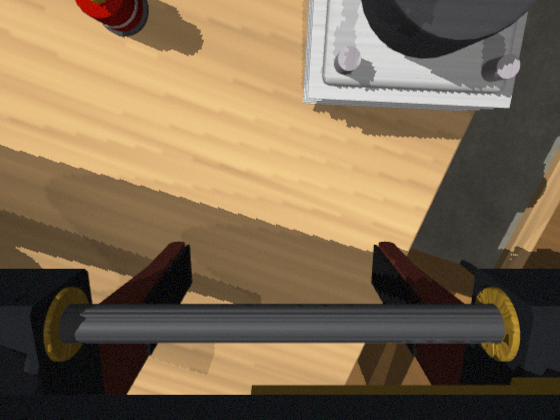

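Top view: tank (258,200), lock pin and clip (310,222), dish (403,190), larger pump (412,242) against the smaller one (422,291). Carbs are at (180,210) and (125,252), the tin at (215,277), the blue can at (340,125) and the jar at (180,130). The spanner and crates are distractors. Next I'll take close crops.

```bash
cat > h.py <<'E'
import cv2,numpy as np
np.set_printoptions(precision=3,suppress=True)
from scipy.spatial.transform import Rotation as R
from station import env, set_gripper, viewer, workorder
def ray(n,u,v,st=None):
    p=viewer.camera_params(n)
    d=np.array([(u-p['cx'])/p['fx'],-(v-p['cy'])/p['fy'],-1.])
    if n=='wrist':
        T=np.eye(4);T[:3,:3]=R.from_quat(st['orientation']).as_matrix();T[:3,3]=st['tool_pos']
        P=T@p['tool_from_camera']
    else: P=p['pose']
    d=P[:3,:3]@d
    return P[:3,3],d/np.linalg.norm(d)
def atz(n,u,v,z,st=None):
    o,d=ray(n,u,v,st);return o+d*(z-o[2])/d[2]
def tri(*rays):
    A=np.zeros((3,3));b=np.zeros(3)
    for o,d in rays:
        M=np.eye(3)-np.outer(d,d);A+=M;b+=M@o
    x=np.linalg.solve(A,b)
    return x,max(np.linalg.norm(np.cross(x-o,d)) for o,d in rays)
def proj(n,X,st=None):
    p=viewer.camera_params(n)
    if n=='wrist':
        T=np.eye(4);T[:3,:3]=R.from_quat(st['orientation']).as_matrix();T[:3,3]=st['tool_pos']
        P=T@p['tool_from_camera']
    else: P=p['pose']
    c=np.linalg.inv(P)@np.append(X,1)
    return np.array([p['cx']+p['fx']*c[0]/-c[2],p['cy']-p['fy']*c[1]/-c[2]])
def down(yaw):
    # tool z down; tool y (jaw) axis along world direction yaw (angle of jaw axis)
    y=np.array([np.cos(yaw),np.sin(yaw),0]);z=np.array([0,0,-1.]);x=np.cross(y,z)
    return R.from_matrix(np.array([x,y,z]).T).as_quat()
def jaw(yaw):
    """choose the half-turn whose q6 is nearest present/0"""
    return down(yaw)
def shot(n,f,crop=None,k=1):
    st=env.read_state();im=viewer.camera(n)
    cv2.imwrite(f"pics/{f}_raw.png",im)
    if crop:
        u0,v0,u1,v1=crop;im=im[v0:v1,u0:u1]
    im=cv2.resize(im,None,fx=k,fy=k,interpolation=cv2.INTER_CUBIC);cv2.imwrite(f"pics/{f}.png",im)
    return st
def crop(src,dst,c,k):
    im=cv2.imread(src);u0,v0,u1,v1=c
    cv2.imwrite(dst,cv2.resize(im[v0:v1,u0:u1],None,fx=k,fy=k,interpolation=cv2.INTER_CUBIC))
def gp(p,yaw,mode='r',**kw):
    """grasp point to p (mm) tool down"""
    q=down(yaw);t=np.array(p,float)+[0,0,61]
    if mode=='r': return env.reach(t,q)
    return env.move_l(t,rot=q,**kw)
E
python3 - <<'E'
from h import *
crop('pics/a_top.png','pics/b_top.png',(200,150,360,270),5)
crop('pics/a_side.png','pics/b_side.png',(220,140,400,280),4)
a,b=ray('top',258,200),0
for n,t,s in [('carbA',(180,210),(260,297)),('carbB',(125,252),(284,350)),('pump',(421,235),(342,152)),('tin',(215,270),(332,272))]:
    print(n,*tri(ray('top',*t),ray('side',*s)))
E
```

```text
carbA [554.446 261.082  21.374] 1.0409446115582248
carbB [443.703 406.741  24.64 ] 0.7140988638247878
pump [ 460.321 -370.541   95.97 ] 8.377082651052241
tin [383.016 159.837  71.007] 8.4909945578371
```

View pics/b_top.png

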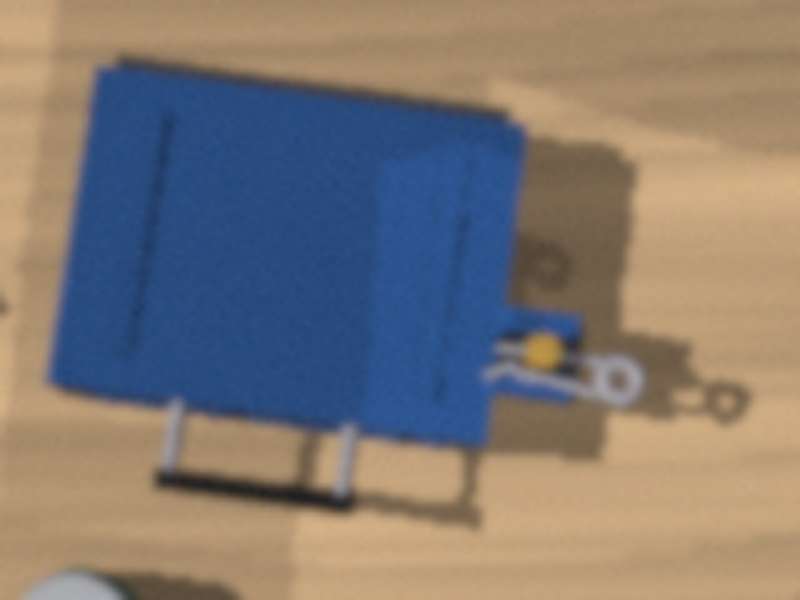

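View pics/b_side.png

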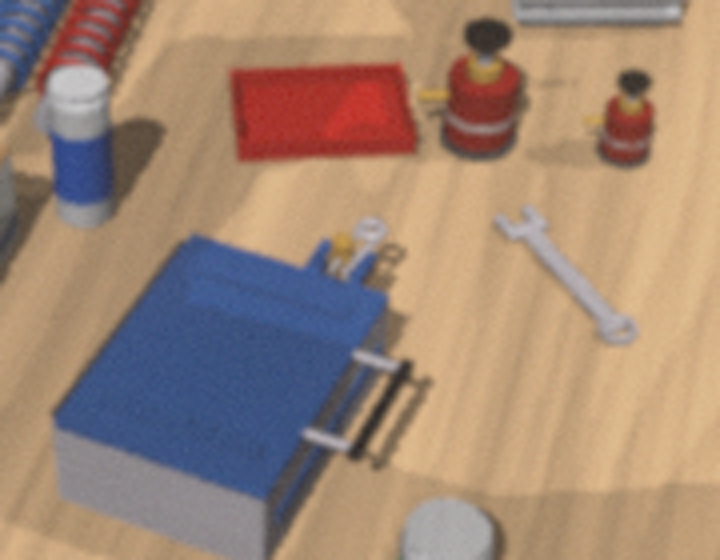

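```bash
python3 - <<'E'
from h import *
for n,t,s in [('loop',(323.6,226),(312.5,197.5)),('pintop',(308.8,219.5),(305.7,200.2)),('h-y',(270.4,250.2),(321.3,231.8)),('h+y',(231.4,245.6),(309.5,253)),('pump',(423,235),(341.5,149.5)),
 ('lid -x+y corner',(210.5,226),(286,264)),('lid +x+y',(219.5,164.5),(234,245.5)),('lid +x-y',(304.5,175),(269,199.5)),('lid-x-y',(297.5,238),(316,214))]:
    print(n,*tri(ray('top',*t),ray('side',*s)))
crop('pics/a_top.png','pics/c_top.png',(360,150,450,310),3.5)
p,_=tri(ray('top',323.6,226),ray('side',312.5,197.5))
gp([p[0]-60,p[1]-20,200],0.0)   # jaw along x
print(env.read_state()['qpos'])
shot('wrist','c_w',k=1.4);shot('top','c_t2')
E
```

```text
loop [ 498.13  -122.067   81.266] 0.149939657305949
pintop [512.673 -82.52   99.795] 1.4288676372564004
h-y [438.148  17.177  75.979] 0.7744055513268505
h+y [451.146 117.023  82.465] 1.4801610141379302
pump [ 461.409 -372.331  104.965] 6.6060148945501425
lid -x+y corner [504.407 171.256  77.054] 0.3330833228090751
lid +x+y [667.167 146.887  79.858] 0.4343037699763902
lid +x-y [632.301 -77.154  78.389] 2.3106441909855877
lid-x-y [469.531 -53.511  77.418] 0.7043432988733516
[-0.341  0.243  2.016 -0.     0.881 -0.339]
```

View pics/c_w.png

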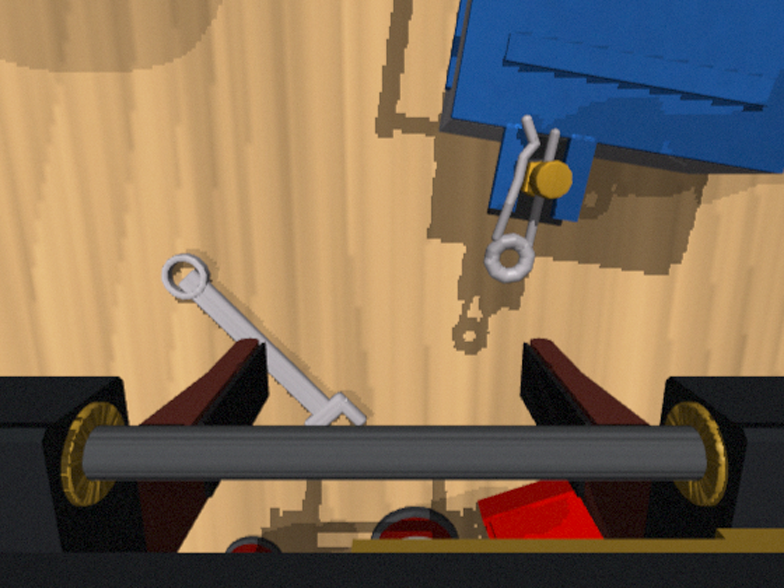

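View pics/c_t2.png

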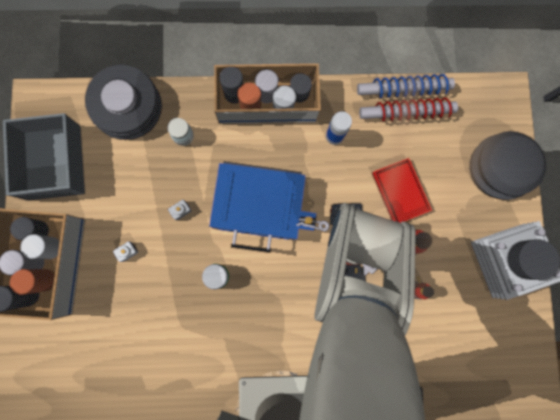

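View pics/c_top.png

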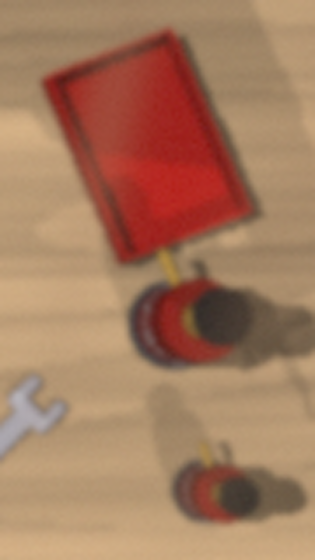

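The close crop shows the R-clip: loop at crop px (509,258), brass pin top at (550,179). Top view shows only two carbs, and no bearing cap in the area the arm had been hiding. Next: refine the clip's position.

```bash
python3 - <<'E'
from h import *
st=env.read_state()
L=[ray('top',323.6,226),ray('side',312.5,197.5)]
print(tri(*L), tri(*L,ray('wrist',363.6,184.3,st)), tri(ray('top',308.8,219.5),ray('side',305.7,200.2),ray('wrist',393,127.8,st)))
# second wrist view, above loop
th=np.radians(-8.6)
gp([500-25*0,-122-60,170],th)
st2=shot('wrist','d_w',k=1.4)
print(st['tool_pos'],st2['tool_pos'],st2['qpos'],proj('wrist',[498,-122,82],st2)*1.4)
np.save('st1.npy',st,allow_pickle=True);np.save('st2.npy',st2,allow_pickle=True)
E
```

```text
(array([ 498.13 , -122.067,   81.266]), np.float64(0.149939657305949)) (array([ 498.26 , -121.145,   82.162]), np.float64(0.9508070425211212)) (array([512.198, -80.987, 101.227]), np.float64(2.1096026075901775))
[ 438.238 -142.824  261.065] [ 499.972 -182.762  230.103] [-0.373  0.39   1.887 -0.     0.867 -0.222] [370.282 187.389]
```

View pics/d_w.png

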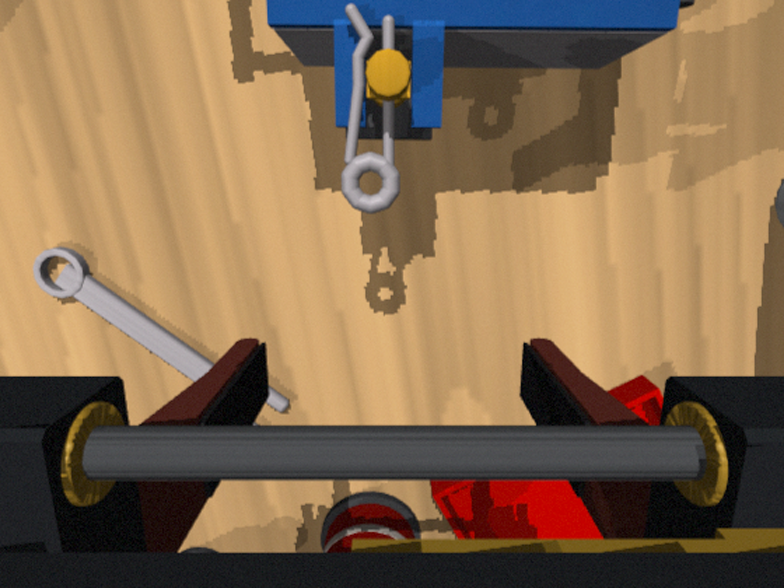

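```bash
python3 - <<'E'
from h import *
th=np.radians(-8.6);uy=np.array([-np.sin(th),np.cos(th),0])
P=np.array([498.5,-120,83.])
set_gripper(50)
gp(P+[0,0,60],th,'l'); gp(P,th,'l',rate=80)
print(env.read_state()['force'])
print(set_gripper(15)); s=env.read_state();print(s['width'],s['force'])
for d in (15,30,45,65):
    gp(P-uy*d,th,'l',rate=60);s=env.read_state();print(d,s['width'],s['force'],s['tool_pos'])
shot('wrist','e_w',k=1.4);shot('top','e_t',(280,160,480,310),4)
E
```

```text
[0.047 0.673 0.512]
False
24.75951730924453 [ 0.66  -0.521  0.255]
15 25.088343006489136 [-1.997 -1.58  -0.277] [ 495.63  -135.374  143.741]
30 24.970685362036058 [ 0.292  0.702 -1.22 ] [ 494.412 -150.251  144.156]
45 24.80854417082846 [-0.677 -0.637 -0.887] [ 491.738 -164.925  144.013]
65 25.17728021850334 [-0.605  0.486 -0.621] [ 488.658 -184.64   143.951]
```

View pics/e_w.png

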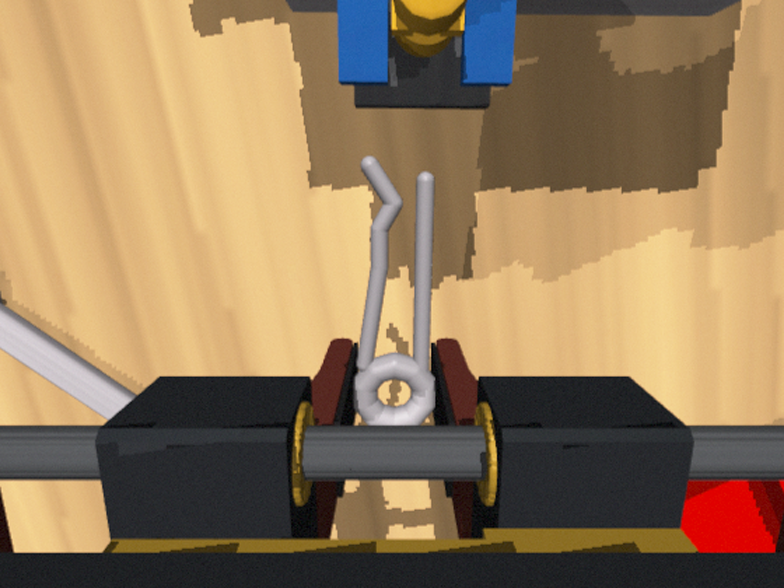

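View pics/e_t.png

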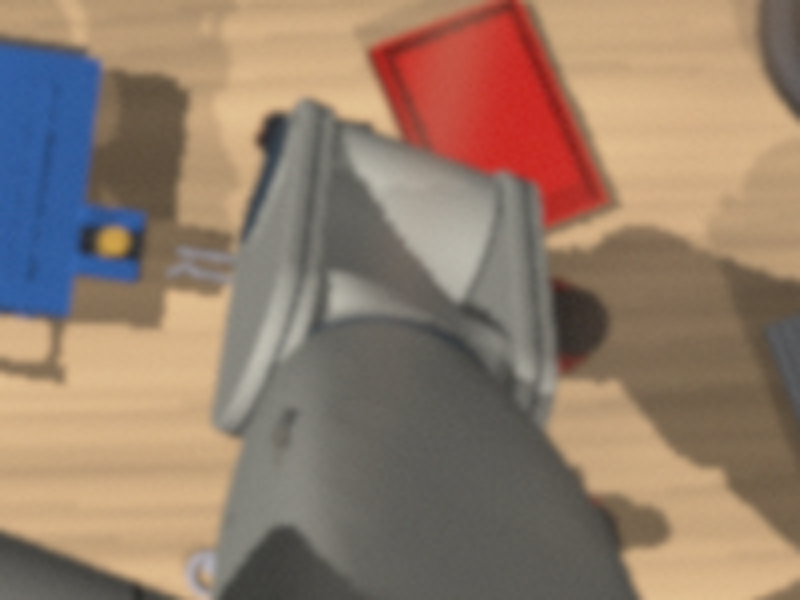

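Clip held and clear of the pin (loop at crop (396,393), legs pointing up the image). Next: the dish.

```bash
python3 - <<'E'
from h import *
C=[atz('top',u,v,22)[:2] for u,v in [(372,172.3),(410,158),(434.3,210.9),(394.9,225.1)]]
C=np.array(C);print(C,C.mean(0))
d=(C[0]+C[1]-C[2]-C[3])/2;print(np.linalg.norm(d),np.degrees(np.arctan2(d[1],d[0])))
print([np.linalg.norm(C[i]-C[(i+1)%4]) for i in range(4)])
pl,r=tri(ray('top',423.4,240.3),ray('side',341.5,149.5));print('plunger',pl,r)
c=C.mean(0);u=d/np.linalg.norm(d)
for s in (1,-1):
  # clip +x = tool x = -s*u ; x=y x z -> jaw y: tool x dir angle = yaw+90
  tx=-s*u; yaw=np.arctan2(tx[1],tx[0])-np.pi/2
  p=np.append(c-tx*30,30)
  for k in(0,):
    print(s,p,yaw,env.ik(p+[0,0,61],down(yaw)),env.ik(p+[0,0,121],down(yaw)))
E
```

```text
[[ 650.456 -270.148]
 [ 689.245 -378.992]
 [ 538.892 -436.86 ]
 [ 501.928 -325.488]] [ 595.13  -352.872]
159.8015149209234 20.745339727222007
[np.float64(115.54955272144721), np.float64(161.10455596789546), np.float64(117.34565099252126), np.float64(158.50308635212917)]
plunger [ 454.513 -371.24   106.2  ] 0.08194663241584633
1 [ 623.185 -342.246   30.   ] -4.350314497699884 [-0.519  0.801  1.508 -0.     0.833 -2.452] [-0.519  0.72   1.5   -0.     0.922 -2.452]
-1 [ 567.075 -363.499   30.   ] -1.2087218441100902 [-0.588  0.761  1.603 -0.     0.778  0.621] [-0.588  0.675  1.594 -0.     0.872  0.621]
```

```bash
python3 - <<'E'
from h import *
yaw=-1.2087218441100902; p=np.array([567.1,-363.5,28])
s=env.read_state();t=s['tool_pos'];env.move_l(t+[0,0,70])
gp(p+[0,0,130],yaw); gp(p+[0,0,60],yaw,'l')
print(env.read_state()['width']);shot('wrist','f_w',k=1.4)
E
```

```text
24.820800001040464
```

View pics/f_w.png

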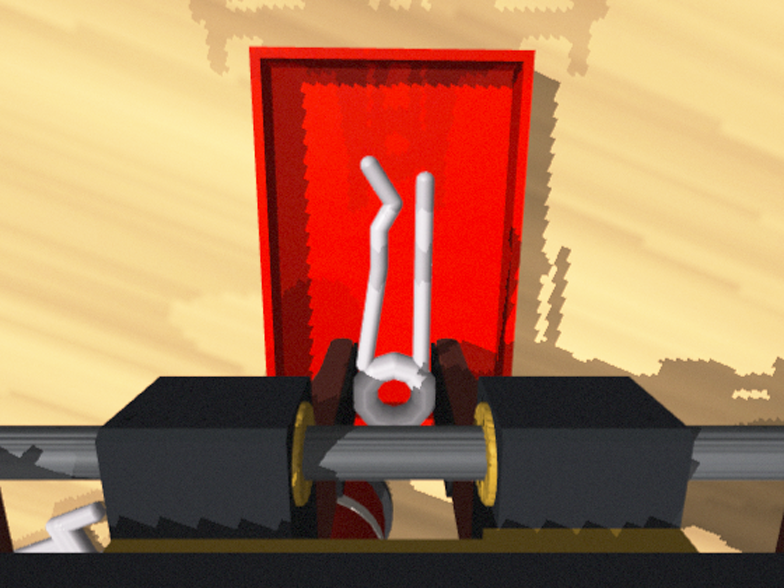

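Clip is centred over the dish (crop x 250–535), so I'm lowering and releasing it.

```bash
python3 - <<'E'
from h import *
yaw=-1.2087218441100902; p=np.array([567.1,-363.5,29])
u=np.array([np.cos(yaw+np.pi/2),np.sin(yaw+np.pi/2),0])
print(gp(p,yaw,'l',rate=60,f_stop=10)); set_gripper(42); env.hold(0.3)
gp(p+[0,0,90],yaw,'l'); shot('wrist','g_w',k=1.4)
print(env.read_state()['time_s'])
E
```

```text
False
11.9417
```

View pics/g_w.png

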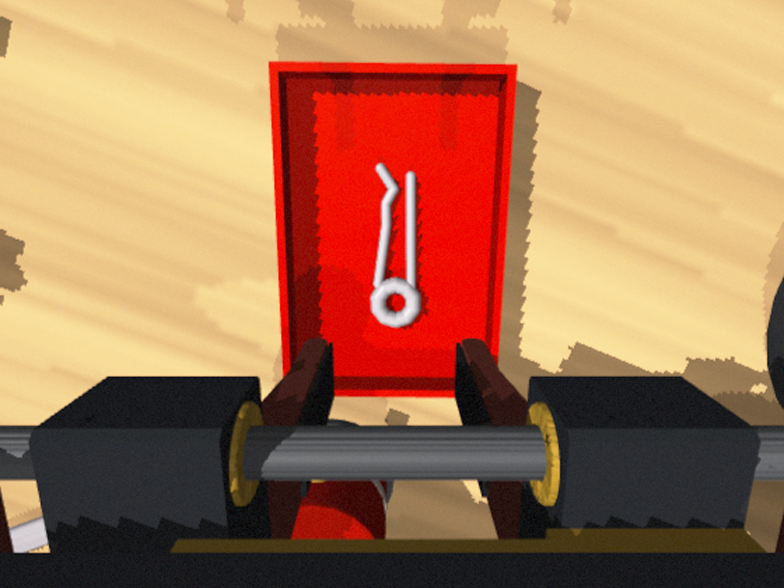

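Clip lies well inside the dish (loop at (396,303), legs up to (380,167)). Next: the lid handle.

```bash
python3 - <<'E'
from h import *
th=np.radians(-8.6);
set_gripper(60)
gp([567,-363,160],-1.2087,'l')
gp([444.6,67-50,180],th)
st=shot('wrist','h_w',k=1.4)
for p in ([444.6,67,81],[438.1,17.2,81],[451.1,117,81]): print(proj('wrist',p,st)*1.4)
print(st['qpos'],st['tool_pos'])
np.save('st3.npy',st,allow_pickle=True)
E
```

```text
[376.516 208.041]
[379.567 309.537]
[373.069  95.258]
[ 0.01   0.256  2.063 -0.     0.823  0.162] [445.413  16.513 241.071]
```

View pics/h_w.png

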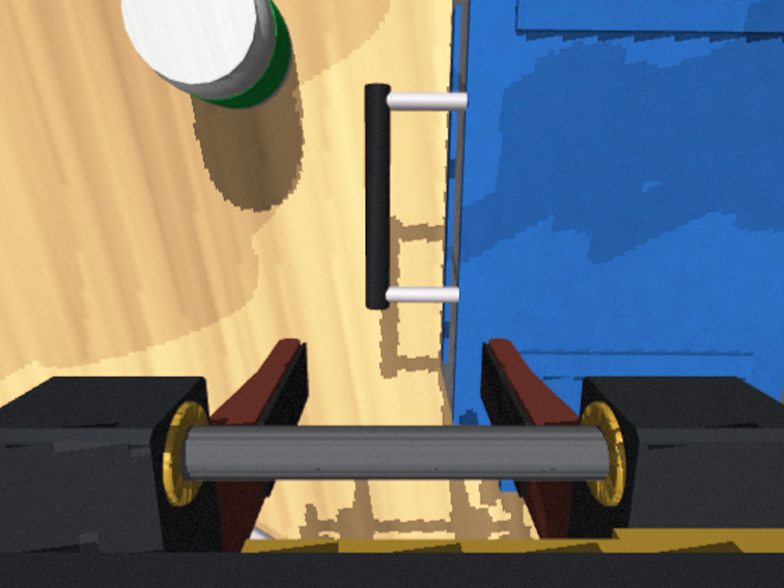

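```bash
python3 - <<'E'
from h import *
th=np.radians(-8.6);ux=np.array([np.cos(th),np.sin(th),0])
B=np.array([445.3,71,81.])
set_gripper(34)
gp(B+[0,0,35],th,'l'); shot('wrist','i_w',k=1.4)
print(gp(B,th,'l',rate=50,f_stop=8),env.read_state()['force'])
set_gripper(4);s=env.read_state();print(s['width'],s['force'],s['tool_pos'])
E
```

```text
False [-0.728  0.164 -0.249]
11.064138447869745 [ 1.555 -1.917  0.524] [445.704  70.993 142.219]
```

View pics/i_w.png

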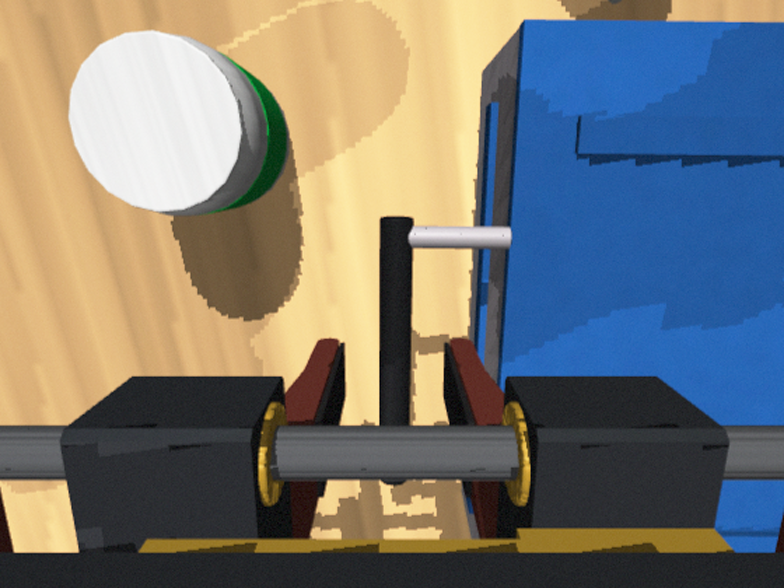

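```bash
python3 - <<'E'
from h import *
th=np.radians(-8.6);ux=np.array([np.cos(th),np.sin(th),0])
s=env.read_state();G=s['tool_pos']-[0,0,61]
H=G+ux*213;H[2]=77; print(H);np.save('hinge.npy',H)
q=down(th);f0=np.arctan2(G[2]-77,213)
for a in np.arange(0.15,1.66,0.15):
    f=f0+a
    p=H+213*(-np.cos(f)*ux)+[0,0,213*np.sin(f)+61]
    env.move_l(p,rot=q,rate=120)
    s=env.read_state();print(round(a,2),s['width'],s['force'],s['tool_pos']-p)
    if np.linalg.norm(s['force'])>40: print('STOP');break
shot('side','j_s')
print(s['time_s'])
E
```

```text
[656.309  39.142  77.   ]
0.15 11.38890800700493 [ 0.233 -0.552  1.141] [-0.153 -0.034  0.067]
0.3 11.218752634010462 [-2.068 -0.46   0.713] [-0.667  0.005 -0.5  ]
0.45 11.432221681606201 [-5.716  0.56   2.803] [-1.264 -0.005 -0.512]
0.6 11.227208560571993 [-10.407   1.781   8.125] [-2.167  0.013 -0.422]
0.75 11.169347351320294 [-17.268   0.216  15.619] [-3.234  0.022 -0.116]
0.9 11.155734375674186 [-23.077  -0.265  29.218] [-3.222 -0.072  1.32 ]
1.05 11.327301990408895 [-16.786  -4.252  28.367] [-0.399 -0.761  2.972]
1.2 11.462328161437089 [-8.199 -6.799 20.987] [ 1.091 -1.26   2.971]
1.35 11.167394782059922 [-2.674 -7.436 13.289] [ 1.649 -1.625  1.999]
1.5 11.378932259463202 [-1.134 -7.743  7.064] [ 1.622 -1.738  1.297]
1.65 11.341014844380028 [ 0.588 -6.588  4.191] [ 1.534 -1.801  0.432]
21.6917
```

View pics/j_s.png

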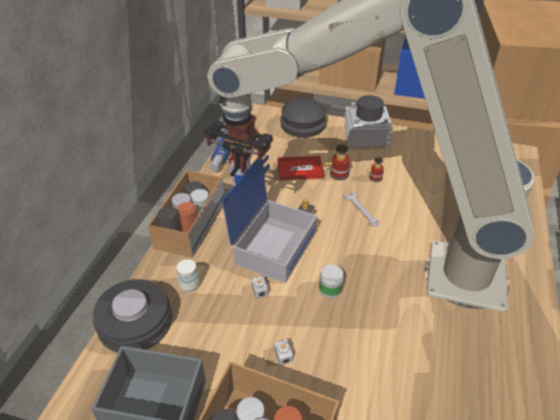

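Lid is upright (side view, blue panel at (245,200)), the tank is open, and the parts remain at (260,287) and (284,350). Releasing the handle.

```bash
python3 - <<'E'
from h import *
th=np.radians(-8.6);ux=np.array([np.cos(th),np.sin(th),0])
s=env.read_state();np.save('lidup.npy',s['tool_pos']);print(s['tool_pos'])
set_gripper(40);s=env.read_state();print(s['force'])
env.move_l(s['tool_pos']+[0,0,60],rate=120)
s=env.read_state();env.move_l(s['tool_pos']-ux*150)
# view carb A
gp([554-0,261-70,150],0.0)
st=shot('wrist','k_w',k=1.4);print(st['qpos'],st['tool_pos']);np.save('stA.npy',st,allow_pickle=True)
shot('top','k_t');
crop('pics/k_t_raw.png','pics/k_t2.png',(60,140,330,340),2.9)
E
```

```text
[678.509  34.199 350.411]
[-0.885  0.294  1.187]
[ 0.311  0.485  1.778 -0.     0.877  0.312] [554.821 190.791 211.839]
```

View pics/k_w.png

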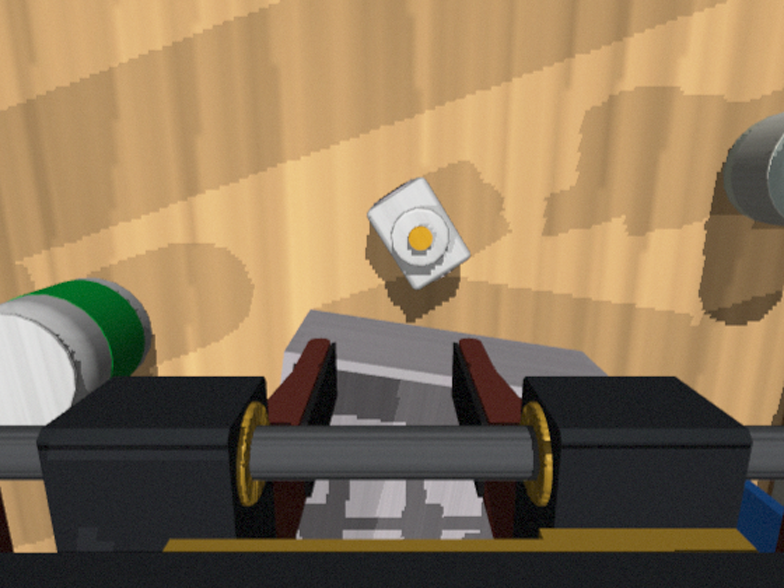

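View pics/k_t2.png

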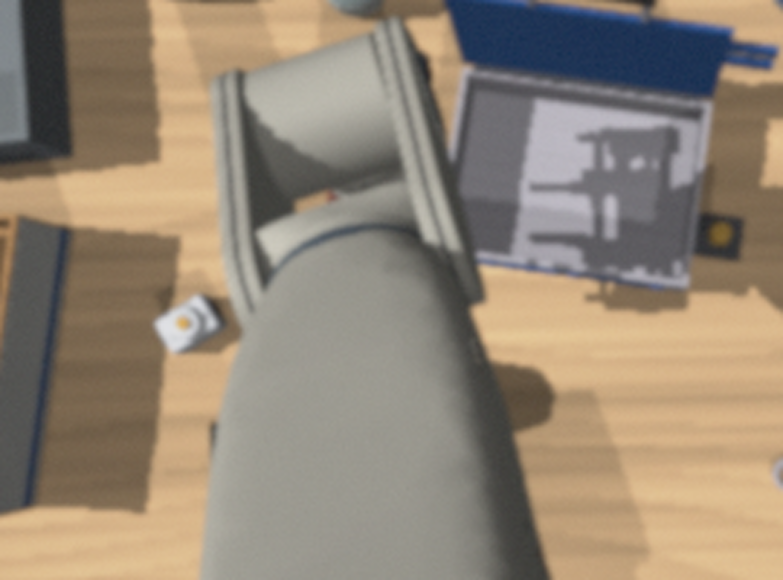

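```bash
cat >> h.py <<'E'
TH=np.radians(-8.6);UX=np.array([np.cos(TH),np.sin(TH),0]);UY=np.array([-np.sin(TH),np.cos(TH),0])
H=np.load('hinge.npy');TC=np.array([*(H-86*UX)[:2],5.])
def place(tx,ty,hz=27,off=(0,0)):
    P=TC+tx*UX+ty*UY; yaw=TH+np.pi/2
    s=env.read_state();P=np.array([P[0],P[1],0])
    gp(P+[0,0,165],yaw)
    print('w over tank',env.read_state()['width'])
    r=gp(P+[0,0,hz+5],yaw,'l',rate=90,f_stop=12);print('stop',r,env.read_state()['tool_pos'],env.read_state()['width'])
    set_gripper(52);gp(P+[0,0,165],yaw,'l')
E
python3 - <<'E'
from h import *
st=np.load('stA.npy',allow_pickle=True).item()
X,r=tri(ray('wrist',300,170,st),ray('top',180,210));print(X,r)
X2,r=tri(ray('wrist',300,170,st),ray('side',260,295));print(X2,r)
P=atz('wrist',300,170,42,st);print(P)
yaw=np.radians(30.5)
set_gripper(66)
P[2]=24
gp(P+[0,0,60],yaw)
gp(P,yaw,'l',rate=80,f_stop=8);set_gripper(20)
s=env.read_state();print(s['width'],s['tool_pos'])
gp(P+[0,0,140],yaw,'l');print(env.read_state()['width'])
shot('wrist','l_w',k=1.4);
E
```

```text
[552.619 238.285 126.353] 11.163803223806239
[570.654 215.667 -31.115] 1.3315973374662404
[567.998 225.12   42.   ]
35.862556892739086 [568.115 225.171  85.237]
35.91027767758758
```

View pics/l_w.png

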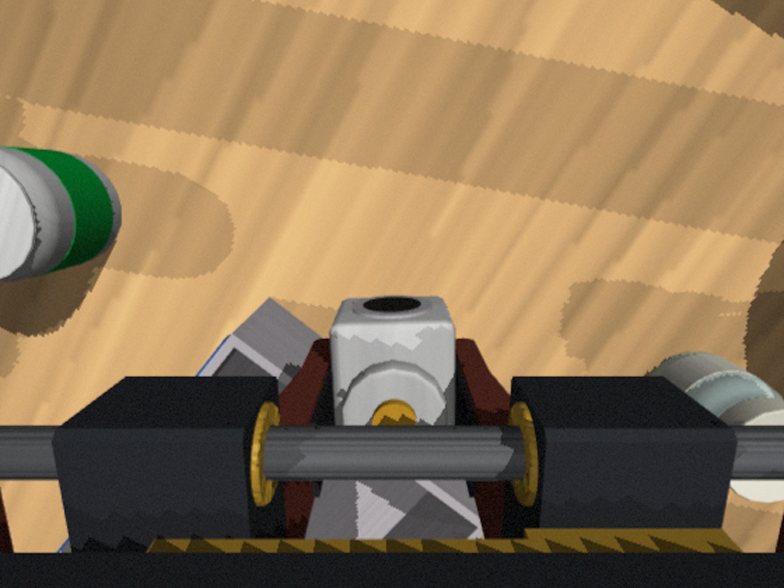

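The wrist-camera fix disagreed with the first one by about 4 cm because the carb had been knocked aside. The fresh fix was right and the carb is held (width 36). Placing it.

```bash
python3 - <<'E'
from h import *
place(-8,50)
X=[443.7,406.7]
gp([X[0],X[1]-70,150],0.0)
st=shot('wrist','m_w',k=1.4);np.save('stB.npy',st,allow_pickle=True);print(st['time_s'],proj('wrist',[443.7,406.7,42],st)*1.4)
shot('top','m_t');shot('side','m_s')
crop('pics/m_t_raw.png','pics/m_t2.png',(60,140,330,340),2.9)
E
```

```text
w over tank 36.131655792558675
stop False [571.21  102.683  93.558] 36.23506197300108
34.7917 [394.172 163.972]
```

View pics/m_w.png

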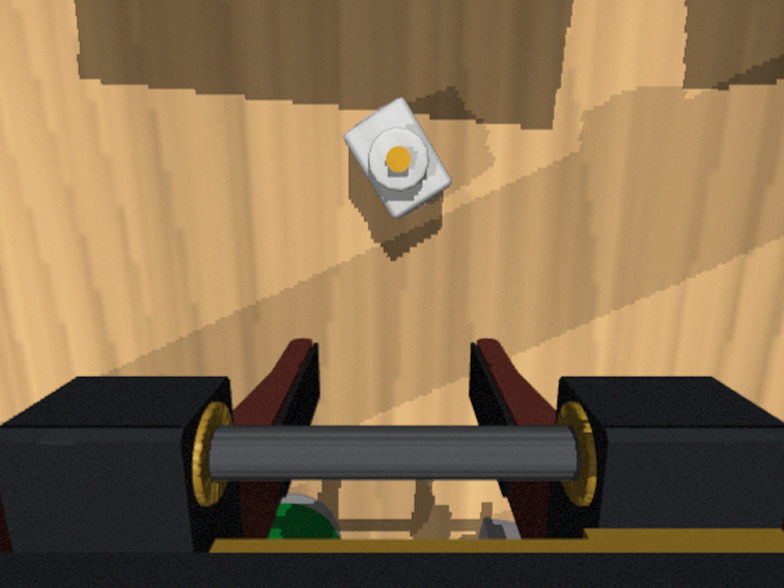

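View pics/m_t2.png

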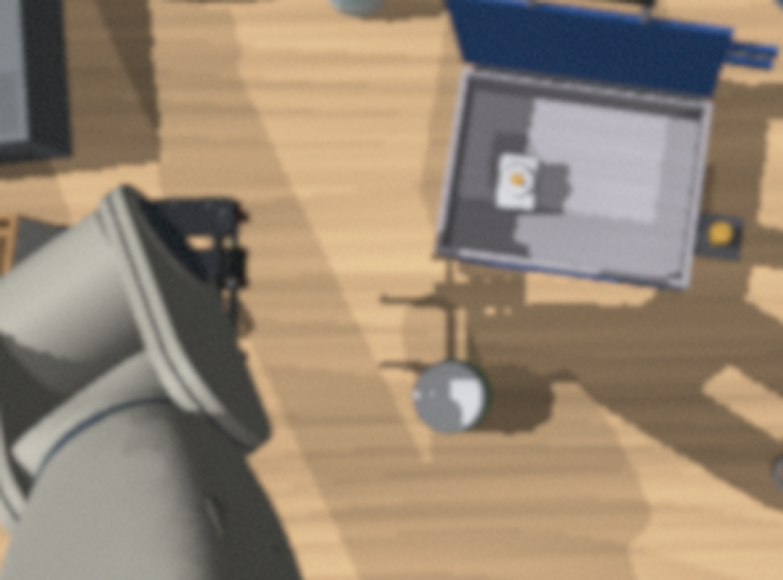

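View pics/m_s.png

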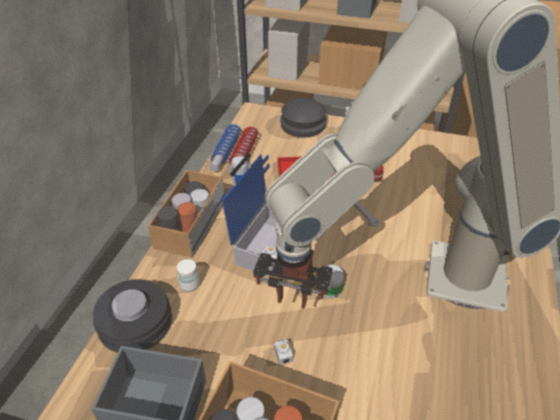

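```bash
python3 - <<'E'
from h import *
st=np.load('stB.npy',allow_pickle=True).item()
u,v=398/1.4,159/1.4
print(tri(ray('wrist',u,v,st),ray('side',284,347.5)),tri(ray('wrist',u,v,st),ray('top',124.8,251)))
P=atz('wrist',u,v,42,st);print(P);P[2]=24
yaw=np.radians(30.3)
set_gripper(66)
gp(P+[0,0,60],yaw)
print(gp(P,yaw,'l',rate=80,f_stop=8));set_gripper(20)
s=env.read_state();print(s['width'],s['tool_pos'])
gp(P+[0,0,140],yaw,'l');print(env.read_state()['width'])
place(-8,-50)
s=env.read_state();env.move_l(s['tool_pos']-UX*60-UY*0+[0,0,40])
shot('wrist','n_w',k=1.4)
gp([420,-200,250],0)
shot('top','n_t',(100,100,400,320),2.6);shot('side','n_s')
print(env.read_state()['time_s'])
E
```

```text
(array([444.092, 408.747,  38.671]), np.float64(1.5284609542328493)) (array([446.548, 409.6  ,  18.169]), np.float64(0.8192180616411219))
[445.55 409.02  42.  ]
False
35.656280250471866 [445.621 409.112  85.231]
36.193453983365316
w over tank 36.46023565755616
stop False [556.109   4.14   93.183] 36.13675388837552
44.825
```

View pics/n_w.png

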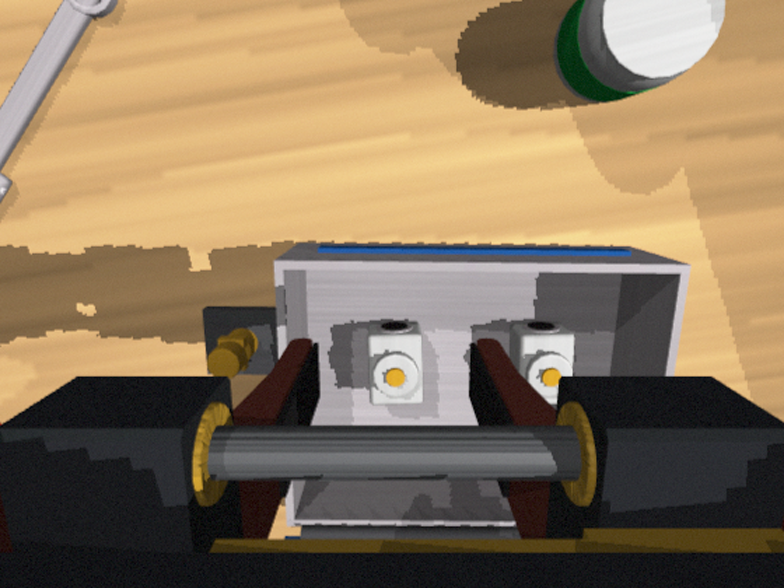

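View pics/n_t.png

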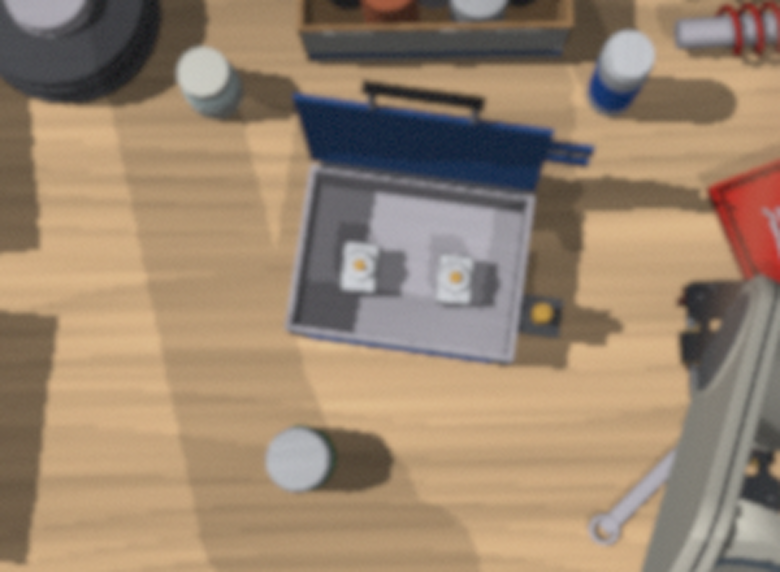

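View pics/n_s.png

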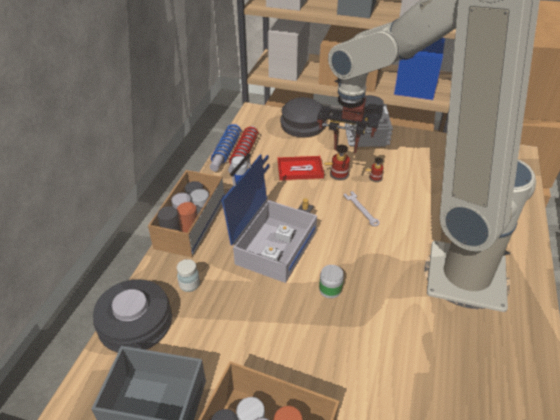

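Both carbs stand in the tank, at n_t (360,265) and (455,278). Before shutting the lid I'll check for hidden bearing caps.

View pics/m_t_raw.png

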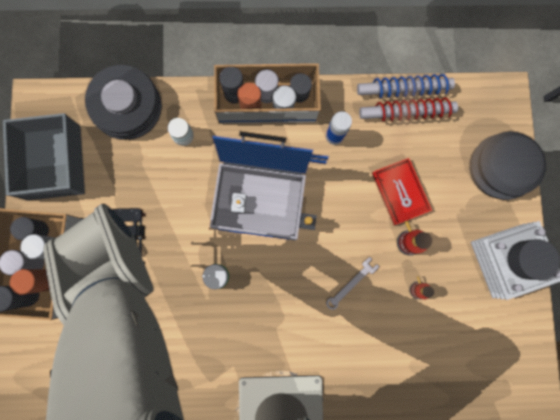

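View pics/n_t_raw.png

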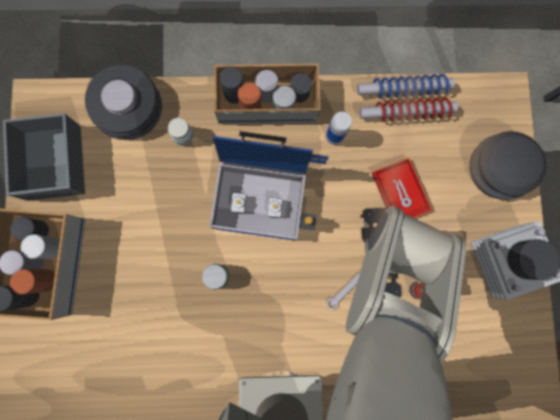

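No other parts on the bench, so I'm shutting the lid. This time I'll hold the bar nearer the fingertips, because the lid-side finger probably brushed the lid edge mid-swing (forces there reached about 37 N).

```bash
python3 - <<'E'
from h import *
U=np.load('lidup.npy');q=down(TH)
set_gripper(40)
env.reach(U+[0,0,90]-150*UX,q)
env.move_l(U-UY*55+[0,0,85])
st=shot('wrist','o_w',k=1.4);np.save('stO.npy',st,allow_pickle=True)
print(proj('wrist',U-[0,0,61],st)*1.4)
E
```

```text
[395.557 198.56 ]
```

View pics/o_w.png

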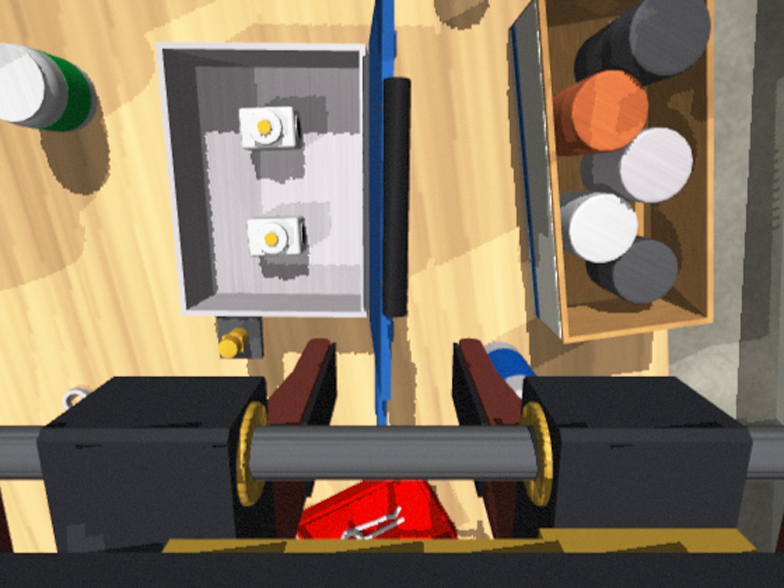

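```bash
python3 - <<'E'
from h import *
U=np.load('lidup.npy');q=down(TH)
env.move_l(U+[0,0,85]); 
print(env.move_l(U+[0,0,11],rate=90,f_stop=8))
set_gripper(4);s=env.read_state();print(s['width'],s['force'])
f1=np.arctan2(U[2]-61-77,-np.dot(U-H,UX));print(f1)
for f in np.append(np.arange(f1-0.15,0.1,-0.15),[0.02,0.005]):
    p=H-213*np.cos(f)*UX;p=np.array([p[0],p[1],77+213*np.sin(f)+61+11])
    env.move_l(p,rot=q,rate=120)
    s=env.read_state();print(round(f,2),s['width'],s['force'],s['tool_pos']-p)
    if np.linalg.norm(s['force'])>45: print('STOP');break
shot('side','p_s',(180,120,420,300),3.3)
E
```

```text
False
11.264446264588708 [-0.927  0.613  1.496]
1.6772085070191811
1.53 11.075377391415838 [-1.782 -4.1    5.044] [-0.524 -0.734  0.875]
1.38 11.28324267106553 [-3.567 -3.153  5.118] [-0.277 -0.215  0.478]
1.23 11.18376475702494 [-3.399 -1.359  3.15 ] [-0.107  0.144 -0.262]
1.08 11.101059992615514 [-0.133  2.033 -0.983] [ 0.218  0.317 -0.28 ]
0.93 11.085184244490716 [ 1.48   5.614 -3.064] [ 0.254  0.491 -0.279]
0.78 11.40817430756388 [ 2.954  5.913 -3.538] [ 0.447  0.558 -0.206]
0.63 11.015552099028628 [ 2.235  6.137 -3.138] [ 0.592  0.578 -0.077]
0.48 11.34015163364307 [ 2.863  7.404 -2.635] [ 0.682  0.568 -0.088]
0.33 11.009485250123973 [ 0.714  7.524 -2.658] [ 0.626  0.52  -0.177]
0.18 11.183014637272795 [-0.325  6.926 -1.344] [ 0.498  0.48  -0.295]
0.02 11.325963290878232 [ 0.085  7.738 -3.031] [ 0.231  0.41  -0.504]
0.0 11.222839036589649 [-1.357  6.45  -3.083] [ 0.201  0.335 -0.124]
```

View pics/p_s.png

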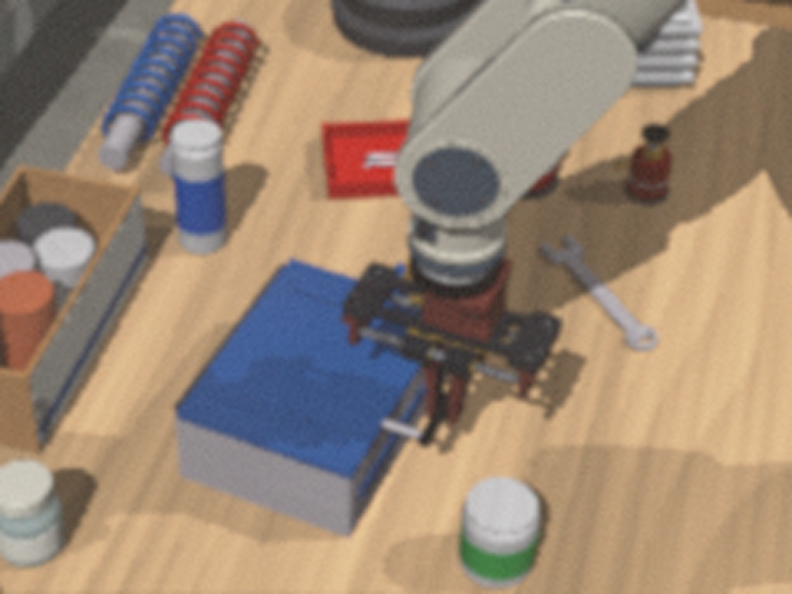

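Lid looks shut. I'll press the bar lightly with closed fingers to confirm.

```bash
python3 - <<'E'
from h import *
set_gripper(34);s=env.read_state();t=s['tool_pos'];env.move_l(t+[0,0,60])
set_gripper(0);print(env.read_state()['width'])
P=H-213*UX
env.move_l([P[0],P[1],81+6+80+10])
r=env.move_l([P[0],P[1],81+6+80-8],rate=30,f_stop=14)
s=env.read_state();print(r,s['tool_pos'][2]-80-6,s['force'])
env.move_l([P[0],P[1],250])
gp([470,-180,230],TH-0)
shot('side','q_s',(180,120,420,300),3.3);shot('top','q_t',(200,120,460,300),3)
E
```

```text
0.3365693426031184
True 80.89968611469416 [-4.695 -0.775 16.185]
```

View pics/q_s.png

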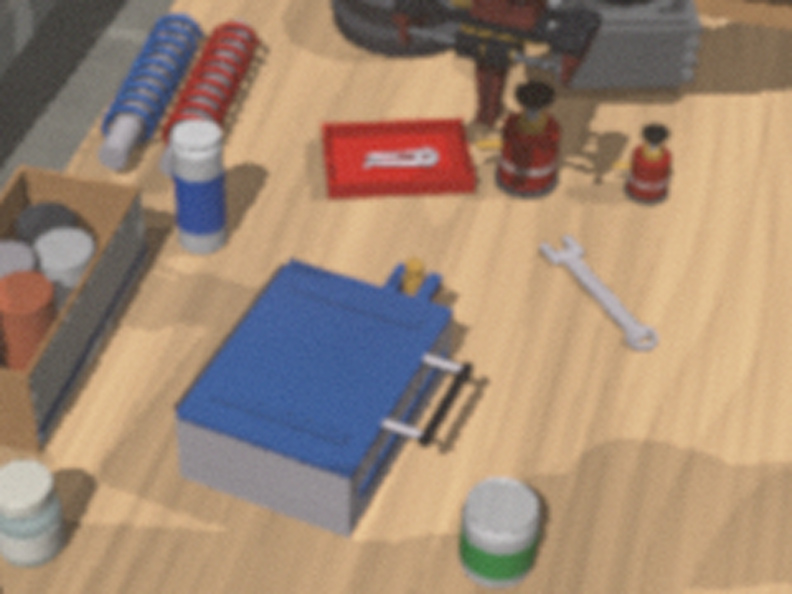

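View pics/q_t.png

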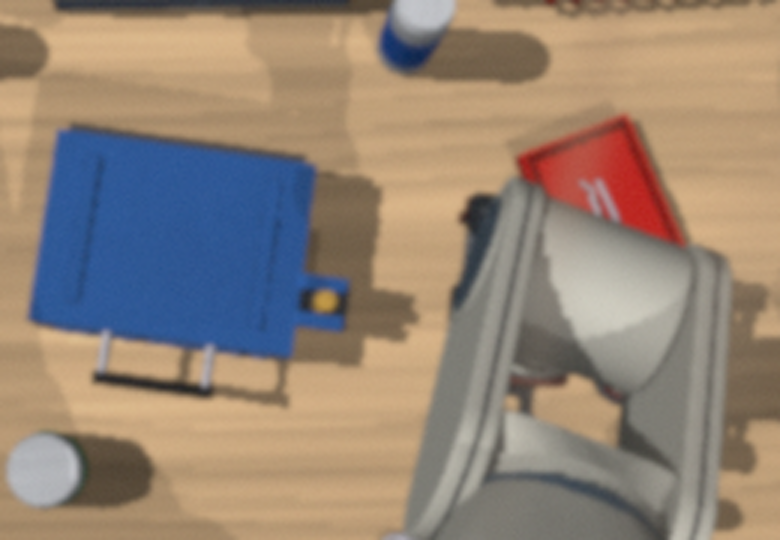

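Lid is shut: the bar stopped at 80.9 mm under a 15 N push. Next: the larger pump.

```bash
python3 - <<'E'
from h import *
for i,(p,y) in enumerate([([456,-371-60,240],0.0),([456,-371-50,215],0.0)]):
    env.reach(np.array(p)+[0,0,61],down(y)); st=shot('wrist',f'r{i}_w',k=1.4);np.save(f'stR{i}.npy',st,allow_pickle=True);print(st['qpos'],proj('wrist',[455,-371,117],st)*1.4)
E
```

```text
[-0.774  0.428  1.627  0.     1.088 -0.775] [392.063 188.149]
[-0.762  0.447  1.663  0.     1.035 -0.765] [393.637 213.337]
```

View pics/r0_w.png

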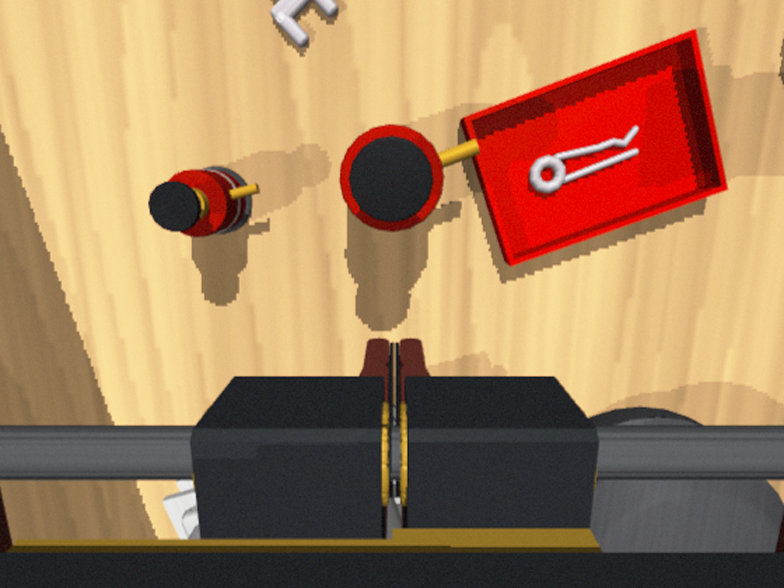

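View pics/r1_w.png

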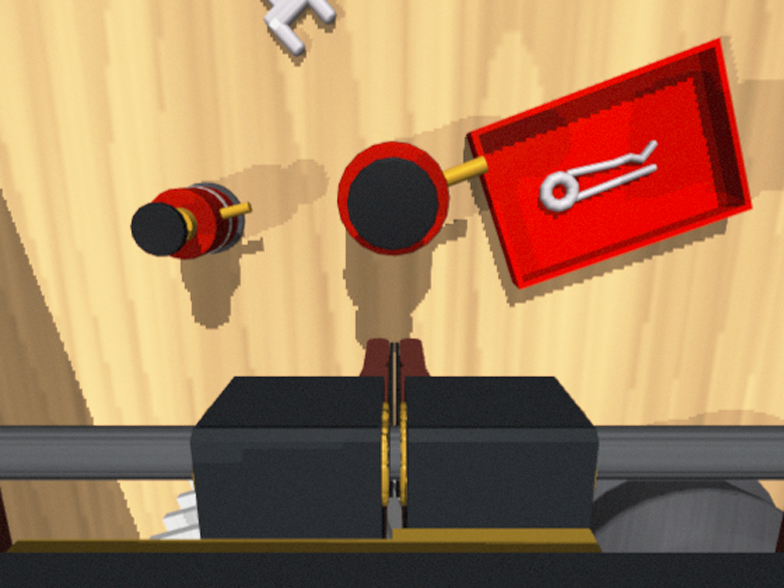

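Larger pump's black head is at r0 (391,180) and r1 (393,203); the smaller pump is to its left at (175,206).

```bash
python3 - <<'E'
from h import *
s0,s1=[np.load(f'stR{i}.npy',allow_pickle=True).item() for i in (0,1)]
P=[(391.5/1.4,180/1.4),(393/1.4,203.5/1.4)]
print(tri(ray('wrist',*P[0],s0),ray('wrist',*P[1],s1),ray('top',423.4,240.3),ray('side',341.5,149.5)))
a=atz('wrist',*P[0],117,s0);b=atz('wrist',*P[1],117,s1);print(a,b)
c=(a+b)/2;q=down(0.0)
env.reach([c[0],c[1],117+80+30],q)
env.move_l([c[0],c[1],117+80+4],rate=80)
z0=env.read_state()['force']
r=env.move_l([c[0],c[1],92+80],rate=25,f_stop=22)
s=env.read_state();print(r,s['tool_pos']-[0,0,80],s['force'])
env.hold(0.3);s=env.read_state();print(s['tool_pos']-[0,0,80],s['force'])
shot('side','s_s',(300,110,420,200),6)
env.move_l([c[0],c[1],117+80+40],rate=80)
env.move_l([c[0]-40,c[1]-40,117+80+140],rate=150)
env.hold(0.5)
shot('side','t_s',(300,110,420,200),6);print(env.read_state()['time_s'])
E
```

```text
(array([ 454.401, -367.688,  109.71 ]), np.float64(2.188337992793412))
[ 454.712 -366.881  117.   ] [ 454.692 -366.405  117.   ]
True [ 455.011 -366.897   99.395] [-1.699  1.167  9.42 ]
[ 454.988 -366.884   99.347] [-1.608  0.932  9.15 ]
64.8083
```

View pics/s_s.png

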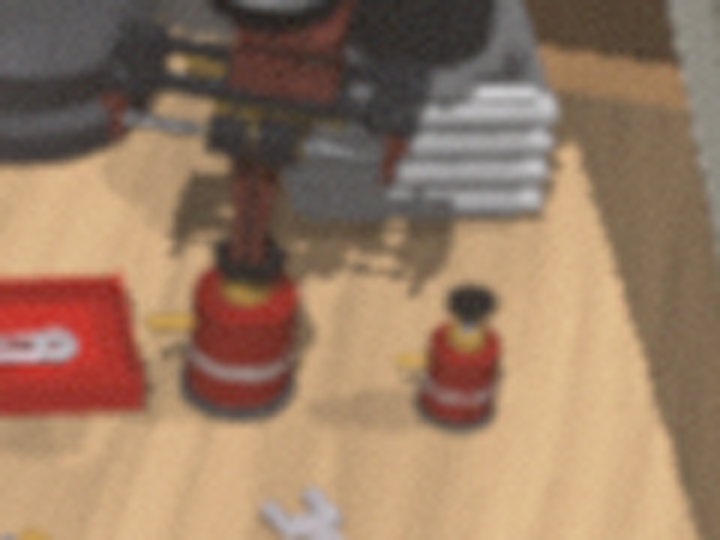

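View pics/t_s.png

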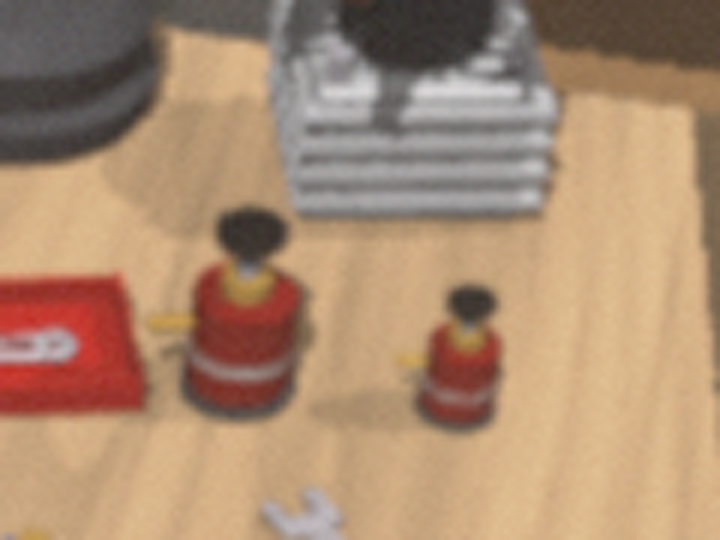

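Plunger went down and came back up. The resting force after the stop (9.2 N against about 10) leaves slight doubt that it held at the stop, so I'll press once more and firmly hold. Pressing again does no harm.

```bash
python3 - <<'E'
from h import *
c=[454.7,-366.7];q=down(0.0)
env.reach([c[0],c[1],117+80+30],q)
env.move_l([c[0],c[1],117+80+4],rate=80)
r=env.move_l([c[0],c[1],100+80],rate=40,f_stop=30); print(r)
for z in (99,98,97.5,97):
    r=env.move_l([c[0],c[1],z+80],rate=10,f_stop=35)
    env.hold(0.25);s=env.read_state();print(z,r,s['tool_pos'][2]-80,s['force'][2])
    if s['force'][2]>18: break
env.move_l([c[0],c[1],117+80+40],rate=80)
env.reach([330,-330,330],q)
env.hold(0.5)
shot('side','u_s');shot('top','u_t');print(env.read_state()['time_s'])
E
```

```text
False
99 False 99.65261244609718 9.15899557156798
98 False 99.25617279173696 14.02463911025373
97.5 False 99.17940935809605 18.285191098951735
70.1917
```

View pics/u_s.png

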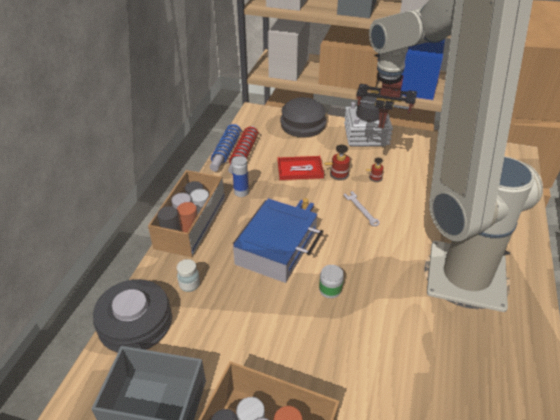

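View pics/u_t.png

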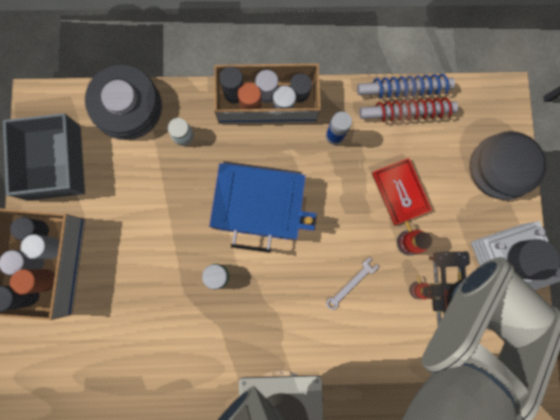

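Hard stop confirmed: the tip stayed at 99.2 mm while the force rose to 18 N. The plunger is back up, the lid is shut, the clip is in the dish, and the tin, can and jar have not moved. Handing in.

```bash
python3 - <<'E'
from h import *
print(env.read_state()['force']);print(workorder.sign_off())
E
```

```text
[ 0.274 -0.076 -0.143]
the job is handed in; nothing more can be done
None
```

The job is done and handed in, at about 70 s of the 210 s allowed; sign-off reports no verdict.

**What I did:** I pulled the clip out and laid it in the red dish, then swung the lid up to about 1.65 rad. I put both carburettor bodies upright in the tank; no bearing caps were on the bench. I shut the lid, pressed the larger pump's plunger to its stop twice, and let it come back up each time.

**Last checks:**
- **Lid:** the handle stopped at 80.9 mm under a 15 N push, against 81 mm when shut.
- **Plunger:** the fingertips stopped at 99.2 mm while the force rose to 18 N, so it was on its hard stop. The picture after the first press shows the head back up.
- **Clip, bystanders and arm:** the last pictures show the clip lying in the dish and the tin, blue can and jar where they were. The arm was clear of everything.

**Disagreements and doubts:**
- One carburettor had been knocked about 4 cm aside after my first measurement; I picked it up from a fresh one.
- The force reached about 37 N while opening the lid, probably from a finger brushing the lid edge. Holding the bar nearer the fingertips kept it under about 9 N when closing.
- The first plunger press settled at 9.2 N instead of about 10 N, so I pressed it again to be sure.

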